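Open a board test fixture and hold its gate wide

ROBOT

A 6-joint arm with a two-finger parallel gripper is mounted at the origin on the work surface. World frame = base frame: x ahead of the robot, y to its left, z up, the work surface at z = 0. Lengths are in m, angles in rad, forces in N, time in s.
With the tool pointing down it reaches from about 0.4 to 0.825 m from the base axis. Payload 7 kg.
Tool frame: the origin (TCP) lies at the very end of the fingers, on their centre line; the grasp point (between the pads) lies arm.grip_point_offset behind it (arm.grip_point_offset is the distance from the TCP to the grasp point, in m); z points along the fingers, y is the line along which they close (so a half turn about z gives the same grasp; the last joint's range is limited). The gripper opens to 88 mm and grips with 3 to 60 N. Pads are 19 mm wide; open, the fingers measure 130 mm over their backs; the gripper's body (78 mm by 193 mm) begins 47 mm behind the grasp point.
Start: joints at [-0.847, 0.359, 0.012, 0, -1.224, -0.288], TCP at [0.285, -0.612, 0.227] pointing down, gripper open.
Joint ranges: [-3.07, 3.07], [-1.43, 2.12], [-1.02, 1.25], [-3.03, 1.67], [-3.05, -0], [-3.03, 3.03]. Speed limits (rad/s): [2.39, 2.39, 3.01, 3.14, 3.14, 3.14].

INTERFACE

Orientations are given as [roll, pitch, yaw] about the fixed x, y, z axes, in that order (R = Rz(yaw) Ry(pitch) Rx(roll)).
In Python, from station import arm gives the robot as it stands.
- The arm moves only by the shell command python3 -m crank 'ROWS' [OPENING] [FORCE]. ROWS is JSON, a list of rows, each an object of numbers: "dx", "dy", "dz": the shift along the tool's x, y, z in cm; "wx", "wy", "wz": the turn, a rotation vector about the tool's x, y, z in degrees. A call has exactly 10 rows; each row is the pose to reach, as a shift and turn from the pose commanded when the call began, along the tool's axes at that moment; what a row does not reach only later rows make up. A row lasts 1/8 s, in which the tool goes at most 62.5 mm and 10.7 degrees, less where a joint would pass 70% of its speed; a pose out of reach is approached as far as the arm can. A call with a gripper value outside its range is refused whole. OPENING is the finger opening in cm, from 0 to 8.76, set as the call begins (- or left out, the last holds). The fingers move at their own pace and stop on an object; FORCE is the grip in N (left out, the last holds). Time passes only in rows, so rows that repeat a pose let the fingers close, or fill a call up. It gives the time, the measured TCP pose, the force, the opening and the grip force at its end, in the units of the state.
- arm.get_state(): the state, without advancing time (a new reading comes with each control period).
- arm.grab_frame(name): name is "scene" or "side" or "wrist"; returns the picture (384x512x3 uint8, red, green, blue); there is no depth.
- arm.calibration(name): a dict with "fx", "fy", "cx", "cy" (pixels), "world_from_camera" (4x4, takes a point from camera to world coordinates). Camera axes: x right, y down, z forward; pixel columns grow to the right and rows downward; lengths in m; the calibration is good to about 2 mm. A picture is of the moment at which its call begins: read the wrist's pose just before it. calibration takes no time and is no camera call; for the wrist camera it gives the pose at the moment of the call.
- arm.job_done(): hands the job in; it is judged then, once.
Trained networks look in the newest picture that a camera, given by its name, has taken for a name from the list of things; names that differ only in an ending like _2 or _b are one class to them, and where a whole thing is asked for, a point or a joint stands for the part that bears it (a point fixed in the world has none). Each returns a list of dicts, best first, with "confidence" (0 to 1); they miss things now and then, are a little off and sometimes report something else, mostly with a low value. They report only what shows in the picture. A call takes as long as a camera call.
- arm.find_in(camera, query): "centre" ([x, y, z] in m, in world coordinates, good to about 4 mm: the middle of the surface that is visible of it).
- arm.masks_of(camera, query): "pixels" (384x512 bool, what is visible of it).
- arm.mark_of(camera, query): "centre" ([x, y, z] in m, in world coordinates, good to about 4 mm: a listed point, or the origin of a listed thing).
The state is a dict: "t": time; "q": joint angles; "qd": joint speeds; "joint_efforts": joint torques, N m; "eef_pos": TCP position; "ee_rot": TCP orientation; "force": force on the tool from outside, world axes, zero at the start; "moment": the same for the moment, N m; "width": finger opening in m; "gripper_force": force on a finger pad.
Only numpy, scipy, OpenCV 4.12 (cv2) and the standard library are available. Lean on these libraries where they do the work, as an engineer would, in place of code of your own. Each camera call takes 0.05 s, during which the arm holds its last target. There are 200 camera calls.

TASK

The board test fixture on the bench is shut: first squeeze the main catch on its base, so that the gate springs up a little onto its safety catch, and only then squeeze the safety catch in the gate's grip. Swing the gate up past its detent until it stands wide open, near its stop, and finish still holding it there with the gripper (it falls back if let go) so that a colleague can lift the board out. Leave the other things on the bench where they are.

Things in the scene. Friction and masses are not known exactly. Their poses are not given: they have to be found in the camera images.
- fixture: Board test fixture fixed to the bench: grey box, x -100 to 120, y -135 to 135 mm, black deck at z 68, under a clear aluminium-framed gate (250 mm wide, top at z 98). Origin on the bench below its middle; x points from its front (facing the robot) to the hinge at the back, y to its left, z up. Both catches stand on its front edge and are pinched from above, fingers closing along its y.
- main_catch (a point): Main catch, fixed on the base at fixture x -124, y 80, z 128 mm: the point midway between its two upright black finger tabs, 10 mm below their tops. Tabs 22 mm wide along x, 52 mm over their outer faces, 30 mm when pinched hard onto their stops. Steel bolts stick out 14 mm beyond the tabs at z 91 to 98 mm: keep fingertips above 100 mm. Squeeze, then let go.
- grip_catch (a point): Safety catch in the gate's grip: the point midway between its two upright black finger tabs, 14 mm below their tops; tabs sized as on the main catch. It rides on the gate: fixture x -120, y -45, z 120 mm when shut, 16 mm higher once the gate has sprung up. Keep fingertips above the keepers beside it (tops at z 97 mm). Keep it pinched while lifting; the flat tabs can pivot between the pads.
- gate_hinge (a point): Point on the gate's fixed hinge axis, mid-width: fixture x 105, y 0, z 92 mm; the axis runs along fixture y. In the gate's own frame the pinch point of its grip lies 225 mm in front of and 28 mm above the axis (y -45 mm), and swings up and back, away from the robot. The gripper may point down all the way.
- gate (a joint): Opening angle of the gate, rad: 0 shut; 0.07 sprung up (within 0.5 s) once the main catch is released, and stays up when that is let go; the safety catch stops it at 0.085; detent hump 0.45 to 0.85, top at 0.65; stop at 1.35. Gate about 0.8 kg with a light return spring; the detent adds up to 12 N at the grip. Let go wide open, it falls back onto the detent (0.77).
- main_left (a joint): Inward travel of the main catch's left (+y) tab, m: 0 at rest, 0.011 fully in. Each tab has its own spring (3 N at rest, 8 N fully in) and draws a bolt off a tongue of the gate; both bolts are clear at 0.005.
- main_right (a joint): Inward travel of the main catch's right (-y) tab, m: 0 at rest, 0.011 fully in; as the left one.
- grip_left (a joint): Inward travel of the safety catch's left (+y) tab, m: 0 at rest, 0.011 fully in. Each tab has its own spring (3 N at rest, 8 N fully in) and draws a bolt from under a steel keeper on the base; both bolts are clear at 0.005.
- grip_right (a joint): Inward travel of the safety catch's right (-y) tab, m: 0 at rest, 0.011 fully in; as the left one.
- spare_board: Loose spare circuit board, 70 x 50 x 5 mm (10 mm high with parts), lying flat; origin at the centre of its underside. A bystander.
- solder_reel: Reel of solder standing on end, 54 mm diameter, 46 mm high, beside the fixture's right side; origin at the centre of its underside. A bystander.
- tape_roll: Roll of tape lying flat, 84 mm outside diameter, 19 mm high; origin at the centre of its underside. A bystander.
- parts_tray: Grey open tray of small parts, 85 x 120 x 26 mm, beside the fixture's left side; origin at the centre of its underside. A bystander.
- side_cutters: Side cutters with dark handles lying flat, about 125 x 45 x 14 mm; origin near the pivot, on the table. A bystander.
- screwdriver: Screwdriver lying flat, 160 mm long, under 35 mm high; origin on its underside. A bystander.
- flux_bottle: White bottle with a dark cap, 44 mm diameter, 105 mm high, standing; origin at the centre of its underside. A bystander.

How it is judged:
On the way, in this order (a step that is already met when the one before it is completed fails the run):
1. the main catch is released and the gate has sprung up onto the safety catch (0.045 to 0.12 rad) (value of joint gate between 0.045 and 0.12 rad), for 0.2 s.
2. the safety catch is squeezed, both tabs in by more than 4.5 mm, with the gate still low (below 0.3 rad) (value of joint each of grip_left, grip_right above 0.0045 m and value of joint gate between 0.04 and 0.3 rad), for 0.05 s.
3. the gate is past its detent (above 0.9 rad) (value of joint gate above 0.9 rad), for 0.1 s.
At the end, for the whole second after the job is handed in: Through the last second the gate stands wide open at more than 1.15 rad (its stop is at 1.35), is at rest (under 0.2 rad/s) and is held by the gripper's fingers (more than 1 N on the gate or its grip tabs) (value of joint gate above 1.15 rad and velocity of joint gate between -0.2 and 0.2 rad/s and contact force between the fingers and gate above 1 N); the arm keeps its last pose, push and grip.
It fails at once if the safety catch is squeezed (a tab in by more than 5 mm) while the gate is still shut (below 0.03 rad) (value of joint gate below 0.03 rad and value of joint any of grip_left, grip_right above 0.005 m).
It fails at once if a bystander is moved more than 25 mm (distance of any of spare_board, solder_reel, tape_roll, parts_tray, side_cutters, screwdriver, flux_bottle from where it was at the start of the episode above 0.025 m).
It also fails if it takes over 42 s, if anything falls off the work surface, if the arm or the gripper's body presses on something with over 40 N, if the wrist force passes 120 N, or if a joint passes its speed limit or range.

## Working session

There is one attempt and no reset: what is moved stays moved. The work goes in short steps, Python scripts to look and compute and a shell command to move; the robot and the scene stay as the last step left them, time stands still between calls to the robot, and variables do not carry over. Pictures are saved under pics/ and viewed, at most 10 in all, crops included, and the job is handed in when it is done.

```bash
mkdir -p pics; ls
python3 - <<'E'
from station import arm
import cv2, numpy as np
print(arm.grip_point_offset, arm.get_state())
for c in ("scene","side"):
    cv2.imwrite(f"pics/{c}0.png", arm.grab_frame(c)[:,:,::-1])
    for q in ("fixture","main_catch","grip_catch","gate_hinge","flux_bottle","solder_reel","parts_tray","spare_board","tape_roll","side_cutters","screwdriver"):
        print(c,q,[(np.round(d["centre"],4).tolist(),round(d["confidence"],2)) for d in arm.mark_of(c,q)[:2]])
E
```

```text
pics
0.0188 {'t': 0.0, 'q': array([-8.46857041e-01,  3.59407068e-01,  1.10690102e-02, -3.36316113e-04,
       -1.22406189e+00, -2.88097096e-01]), 'qd': array([-0.00015184,  0.00103552,  0.00023173, -0.00192579, -0.00032252,
        0.00112511]), 'joint_efforts': array([-1.94136970e-03, -5.82721639e+01,  2.93046427e+01,  6.99693784e+00,
        6.68291192e-03, -1.76779972e-04]), 'eef_pos': array([ 0.28474371, -0.61148412,  0.22561652]), 'ee_rot': array([ 3.13996529e+00, -1.52549473e-04, -2.70586488e+00]), 'force': array([0.56544189, 0.22242307, 0.59731654]), 'moment': array([-0.01559793, -0.00566483,  0.02510645]), 'gripper_force': 0.0, 'width': 0.08754841988515533}
scene fixture [([0.5788, 0.065, 0.001], 0.68)]
scene main_catch [([0.4699, 0.1647, 0.13], 0.86)]
scene grip_catch [([0.4577, 0.0332, 0.1238], 0.66)]
scene gate_hinge [([0.69, 0.0629, 0.0895], 0.87), ([0.6044, -0.4795, -0.0009], 0.55)]
scene flux_bottle [([0.3625, -0.2552, -0.0002], 0.86), ([0.6065, -0.4789, 0.0013], 0.54)]
scene solder_reel [([0.5216, -0.1211, -0.0011], 0.54), ([0.4657, 0.1637, 0.1273], 0.45)]
scene parts_
[... 295 characters left out ...]
2, 0.1703, -0.0002], 0.43)]
side fixture [([0.5861, 0.0686, -0.0032], 0.74)]
side main_catch [([0.4639, 0.1563, 0.1275], 0.74), ([0.6089, 0.2899, -0.005], 0.62)]
side grip_catch [([0.4608, 0.037, 0.1191], 0.78), ([0.6858, 0.0569, 0.0936], 0.48)]
side gate_hinge [([0.6868, 0.0553, 0.0928], 0.94), ([0.3624, -0.2579, -0.005], 0.16)]
side flux_bottle [([0.6887, 0.055, 0.0899], 0.69), ([0.4618, 0.1588, 0.1254], 0.55)]
side solder_reel [([0.5267, -0.1219, -0.0029], 0.58)]
side parts_tray [([0.6068, 0.2879, -0.0015], 0.97)]
side spare_board []
side tape_roll [([0.6272, 0.4832, -0.0017], 0.91)]
side side_cutters [([0.6044, -0.4794, -0.0007], 0.64)]
side screwdriver [([0.3725, 0.1695, 0.0029], 0.48)]
```

View pics/scene0.png

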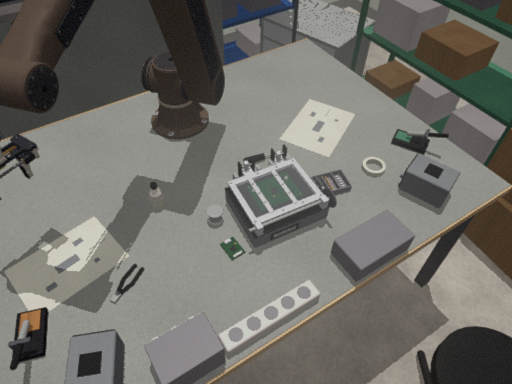

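View pics/side0.png

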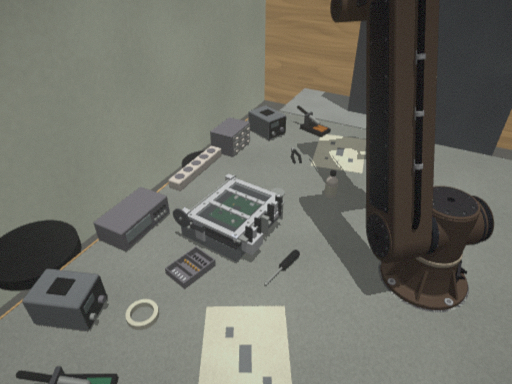

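```bash
cat > fit.py <<'E'
import numpy as np
from scipy.optimize import least_squares
from scipy.spatial.transform import Rotation as R
from station import arm
F={"fixture":[0,0,0],"main_catch":[-.124,.08,.128],"grip_catch":[-.12,-.045,.12],"gate_hinge":[.105,0,.092]}
def rz(a,p): return R.from_euler("z",a).apply(p)
def fit(obs):
    P=np.array([F[n] for n,_ in obs]); O=np.array([o for _,o in obs])
    f=lambda v:((rz(v[2],P)+[v[0],v[1],0]-O)[:,:2]).ravel()
    return least_squares(f,[.58,.065,-.08],loss="soft_l1",f_scale=.004), P, O
def delta(target,yaw,tcp_from=None):
    """rows values: shift in current tool axes (cm) and wz (deg) to put TCP at target, pointing down, closing along fixture y"""
    s=arm.get_state(); r=R.from_euler("xyz",s["ee_rot"])
    goal=[R.from_euler("xyz",[np.pi,0,yaw+k]) for k in (0,np.pi)]
    print("pos",s["eef_pos"].round(4),"rot",s["ee_rot"].round(4),"q",s["q"].round(2),"shift cm",(r.inv().apply(np.array(target)-s["eef_pos"])*100).round(2),
      "turns deg",[np.degrees((r.inv()*g).as_rotvec()).round(2).tolist() for g in goal])
E
python3 - <<'E'
from fit import *
obs=[]
for c in ("scene","side"):
    for k in range(3):
        arm.grab_frame(c)
        for n in F:
            d=arm.mark_of(c,n)
            if d and d[0]["confidence"]>.5: obs.append((n,d[0]["centre"]))
s,P,O=fit(obs); v=s.x
print(v,np.degrees(v[2]),(s.fun.reshape(-1,2)*1000).round(1).tolist(), (P-O)[:,2].round(4))
for n in F: print(n, rz(v[2],F[n])+[v[0],v[1],0])
delta(rz(v[2],F["main_catch"])+[v[0],v[1],0],v[2])
E
```

```text
[ 0.58346055  0.06821061 -0.09271149] -5.311976827700549 [[1.2, 2.5], [0.3, -4.5], [3.1, 3.2], [-3.7, -0.7], [2.5, 4.2], [-0.8, -2.3], [-1.4, 2.4], [-1.6, -1.8], [0.7, -0.8], [-2.7, -6.5], [-0.1, 0.5], [-2.5, -1.1], [-1.4, -0.3], [2.7, 3.6], [-2.3, -0.5], [-1.3, 2.7], [-1.1, -1.7], [2.4, -0.4], [1.3, -1.0], [-0.5, 0.5], [2.4, 0.5], [1.1, -2.8], [1.8, 3.0]] [-0.0011 -0.0018 -0.0027  0.0015  0.0001 -0.0036 -0.0041  0.004  -0.002
  0.0001 -0.005   0.0009  0.0021 -0.0016 -0.0002 -0.0009  0.      0.0013
 -0.001   0.0007  0.0014 -0.0002 -0.0007]
fixture [0.58346055 0.06821061 0.        ]
main_catch [0.46739938 0.1593468  0.128     ]
grip_catch [0.45980986 0.03451331 0.12      ]
gate_hinge [0.68800961 0.05848984 0.092     ]
pos [ 0.2849 -0.6119  0.2266] rot [ 3.1416 -0.     -2.7057] q [-0.85  0.36  0.01  0.   -1.22 -0.29] shift cm [-49.1   62.21   9.86] turns deg [[0.0, 0.0, -149.71], [0.0, -0.0, 30.29]]
```

Scene view: fixture at about (275,195), catches on its front edge at (245,172) and (280,155), with the bottle at (155,195) and reel at (215,213). Side view: catches on the edge at (250–280,195–235). Both agree with the fit, which gives yaw −5.3° and residuals of about 2–4 mm.

```bash
R='{"dx":-49.1,"dy":62.2,"dz":2.5,"wz":30.3}'; python3 -m crank '[{"dx":-4.9,"dy":6.2,"wz":5},{"dx":-9.8,"dy":12.4,"wz":10},{"dx":-13.5,"dy":17.1,"wz":15},{"dx":-17.2,"dy":21.8,"wz":20},{"dx":-21,"dy":26.6,"wz":25},{"dx":-25,"dy":31.7,"wz":30.3},{"dx":-29,"dy":36.7,"wz":30.3},{"dx":-33,"dy":41.8,"wz":30.3},{"dx":-37,"dy":46.9,"wz":30.3},{"dx":-40,"dy":50.7,"wz":30.3}]' 8.76
python3 - <<'E'
from fit import *
delta([.4674,.1593,.19],-.0927)
E
```

```text
pos [ 0.2849 -0.6119  0.2266] rot [ 3.1416 -0.     -2.7057] q [-0.85  0.36  0.01  0.   -1.22 -0.29] shift cm [-49.1   62.2    3.66] turns deg [[0.0, 0.0, -149.72], [0.0, -0.0, 30.28]]$[0]: bad value
```

```bash
python3 -m crank '[{"dx":-4.9,"dy":6.2,"dz":0,"wx":0,"wy":0,"wz":5},{"dx":-9.8,"dy":12.4,"dz":0,"wx":0,"wy":0,"wz":10},{"dx":-13.5,"dy":17.1,"dz":0,"wx":0,"wy":0,"wz":15},{"dx":-17.2,"dy":21.8,"dz":0,"wx":0,"wy":0,"wz":20},{"dx":-21,"dy":26.6,"dz":0,"wx":0,"wy":0,"wz":25},{"dx":-25,"dy":31.7,"dz":0,"wx":0,"wy":0,"wz":30.3},{"dx":-29,"dy":36.7,"dz":0,"wx":0,"wy":0,"wz":30.3},{"dx":-33,"dy":41.8,"dz":0,"wx":0,"wy":0,"wz":30.3},{"dx":-37,"dy":46.9,"dz":0,"wx":0,"wy":0,"wz":30.3},{"dx":-40,"dy":50.7,"dz":0,"wx":0,"wy":0,"wz":30.3}]' 8.76
python3 - <<'E'
from fit import *
delta([.4674,.1593,.19],-.0927)
E
```

```text
t: 3.95
eef_pos: [0.4289, -0.0015, 0.2272]
ee_rot: [3.141, 0.002, 3.049]
force: [1.2, -0.5, 1.1]
width: 0.0874
gripper_force: 0.0
pos [ 0.4289 -0.0015  0.2272] rot [3.1408e+00 1.6000e-03 3.0490e+00] q [ 0.46 -0.06 -0.5   0.   -1.14 -2.12] shift cm [-2.34 16.37  3.74] turns deg [[-0.14, 0.07, -179.99], [0.04, 0.09, 0.01]]
```

```bash
python3 -m crank '[{"dx":-0.6,"dy":4,"dz":1,"wx":0,"wy":0,"wz":0},{"dx":-1.2,"dy":8,"dz":2,"wx":0,"wy":0,"wz":0},{"dx":-1.7,"dy":12,"dz":3,"wx":0,"wy":0,"wz":0},{"dx":-2.1,"dy":15,"dz":3.7,"wx":0,"wy":0,"wz":0},{"dx":-2.3,"dy":16.4,"dz":3.7,"wx":0,"wy":0,"wz":0},{"dx":-2.3,"dy":16.4,"dz":3.7,"wx":0,"wy":0,"wz":0},{"dx":-2.3,"dy":16.4,"dz":3.7,"wx":0,"wy":0,"wz":0},{"dx":-2.3,"dy":16.4,"dz":3.7,"wx":0,"wy":0,"wz":0},{"dx":-2.3,"dy":16.4,"dz":3.7,"wx":0,"wy":0,"wz":0},{"dx":-2.3,"dy":16.4,"dz":3.7,"wx":0,"wy":0,"wz":0}]'
python3 - <<'E'
from fit import *
import cv2
cv2.imwrite("pics/w1.png",arm.grab_frame("wrist")[:,:,::-1])
for n in ("main_catch","grip_catch","gate_hinge"): print(n,[(d["centre"].round(4) if hasattr(d["centre"],"round") else d["centre"],d["confidence"]) for d in arm.mark_of("wrist",n)[:2]])
c=arm.calibration("wrist"); M=np.linalg.inv(c["world_from_camera"])
for n in ("main_catch","grip_catch"):
    p=M@np.append(rz(-.0927,F[n])+[.58346,.06821,0],1); print(n,c["fx"]*p[0]/p[2]+c["cx"],c["fy"]*p[1]/p[2]+c["cy"])
delta([.4674,.1593,.110],-.0927)
E
```

```text
t: 5.2
eef_pos: [0.4669, 0.1572, 0.1897]
ee_rot: [3.141, 0.0, 3.048]
force: [-0.0, 0.0, -0.4]
width: 0.0877
gripper_force: 0.0
main_catch [([0.4655, 0.1613, 0.1289], 0.64)]
grip_catch [([0.4583, 0.0349, 0.1216], 0.56)]
gate_hinge []
main_catch 258.09974528175246 205.96299045840814
grip_catch 113.1582886130414 207.69314298637045
pos [0.4669 0.1574 0.1896] rot [3.1416 0.     3.0485] q [ 0.73  0.09 -0.43  0.   -1.05 -2.39] shift cm [-0.03  0.19  7.96] turns deg [[0.0, -0.0, 179.98], [0.0, 0.0, -0.02]]
```

View pics/w1.png

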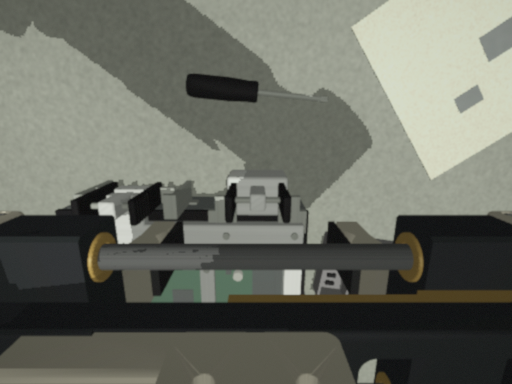

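Wrist view: the main catch tabs are at (230,200) and (292,205), so their midpoint is close to the predicted (258,206). Going down to pinch.

```bash
python3 -m crank '[{"dx":0,"dy":0.2,"dz":1.5,"wx":0,"wy":0,"wz":0},{"dx":0,"dy":0.2,"dz":3,"wx":0,"wy":0,"wz":0},{"dx":0,"dy":0.2,"dz":4.5,"wx":0,"wy":0,"wz":0},{"dx":0,"dy":0.2,"dz":6,"wx":0,"wy":0,"wz":0},{"dx":0,"dy":0.2,"dz":7,"wx":0,"wy":0,"wz":0},{"dx":0,"dy":0.2,"dz":7.8,"wx":0,"wy":0,"wz":0},{"dx":0,"dy":0.2,"dz":7.8,"wx":0,"wy":0,"wz":0},{"dx":0,"dy":0.2,"dz":7.8,"wx":0,"wy":0,"wz":0},{"dx":0,"dy":0.2,"dz":7.8,"wx":0,"wy":0,"wz":0},{"dx":0,"dy":0.2,"dz":7.8,"wx":0,"wy":0,"wz":0}]' 8.76 && python3 -m crank '[{"dx":0,"dy":0,"dz":0,"wx":0,"wy":0,"wz":0},{"dx":0,"dy":0,"dz":0,"wx":0,"wy":0,"wz":0},{"dx":0,"dy":0,"dz":0,"wx":0,"wy":0,"wz":0},{"dx":0,"dy":0,"dz":0,"wx":0,"wy":0,"wz":0},{"dx":0,"dy":0,"dz":0,"wx":0,"wy":0,"wz":0},{"dx":0,"dy":0,"dz":0,"wx":0,"wy":0,"wz":0},{"dx":0,"dy":0,"dz":0,"wx":0,"wy":0,"wz":0},{"dx":0,"dy":0,"dz":0,"wx":0,"wy":0,"wz":0},{"dx":0,"dy":0,"dz":0,"wx":0,"wy":0,"wz":0},{"dx":0,"dy":0,"dz":0,"wx":0,"wy":0,"wz":0}]' 2.6 25
python3 - <<'E'
from fit import *
for k in range(2):
  for c in ("scene","side"):
    arm.grab_frame(c)
    print([(np.round(d["centre"],4).tolist(),d["confidence"]) for d in arm.mark_of(c,"grip_catch")[:1]])
E
```

```text
t: 6.65
eef_pos: [0.4672, 0.1596, 0.1119]
ee_rot: [3.141, 0.0, 3.049]
force: [0.3, 1.3, -0.3]
width: 0.0874
gripper_force: 0.0
t: 7.9
eef_pos: [0.4671, 0.1592, 0.1118]
ee_rot: [-3.141, 0.0, 3.049]
force: [-0.6, -2.1, 5.8]
width: 0.0266
gripper_force: 23.0
[([0.4621, 0.032, 0.1387], 0.61)]
[([0.4619, 0.0353, 0.1369], 0.57)]
[([0.4631, 0.0324, 0.1371], 0.6)]
[([0.4635, 0.0332, 0.1321], 0.92)]
```

The gate has sprung up: the grip catch now reads z ≈ 0.136. Letting go and moving above the safety catch.

```bash
python3 -m crank '[{"dx":0,"dy":0,"dz":0,"wx":0,"wy":0,"wz":0},{"dx":0,"dy":0,"dz":0,"wx":0,"wy":0,"wz":0},{"dx":0,"dy":0,"dz":0,"wx":0,"wy":0,"wz":0},{"dx":0,"dy":0,"dz":-3,"wx":0,"wy":0,"wz":0},{"dx":0,"dy":0,"dz":-6.5,"wx":0,"wy":0,"wz":0},{"dx":-0.2,"dy":-4,"dz":-7,"wx":0,"wy":0,"wz":0},{"dx":-0.5,"dy":-8.5,"dz":-7,"wx":0,"wy":0,"wz":0},{"dx":-0.7,"dy":-12.5,"dz":-7,"wx":0,"wy":0,"wz":0},{"dx":-0.7,"dy":-12.5,"dz":-7,"wx":0,"wy":0,"wz":0},{"dx":-0.7,"dy":-12.5,"dz":-7,"wx":0,"wy":0,"wz":0}]' 8.76 25
python3 - <<'E'
from fit import *
import cv2
cv2.imwrite("pics/w2.png",arm.grab_frame("wrist")[:,:,::-1])
print([(np.round(d["centre"],4),d["confidence"]) for d in arm.mark_of("wrist","grip_catch")[:2]])
delta([.4623,.0338,.117],-.0927)
E
```

```text
t: 9.55
eef_pos: [0.4626, 0.0345, 0.1815]
ee_rot: [3.141, 0.0, 3.048]
force: [-0.1, 0.3, 0.4]
width: 0.0875
gripper_force: 0.0
[(array([0.4605, 0.0331, 0.1361]), 0.76)]
pos [0.4626 0.0351 0.1815] rot [ 3.1415 -0.      3.0492] q [ 0.5   0.04 -0.5  -0.   -1.03 -2.16] shift cm [ 0.02 -0.13  6.45] turns deg [[0.0, 0.01, -179.98], [0.01, -0.0, 0.02]]
```

View pics/w2.png

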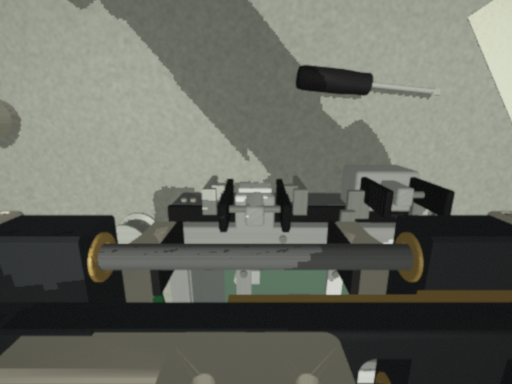

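Wrist view: the safety-catch tabs at (228,205) and (285,205) are centred on the gripper. Going down to pinch.

```bash
python3 -m crank '[{"dx":0,"dy":-0.1,"dz":1.5,"wx":0,"wy":0,"wz":0},{"dx":0,"dy":-0.1,"dz":3,"wx":0,"wy":0,"wz":0},{"dx":0,"dy":-0.1,"dz":4.5,"wx":0,"wy":0,"wz":0},{"dx":0,"dy":-0.1,"dz":5.6,"wx":0,"wy":0,"wz":0},{"dx":0,"dy":-0.1,"dz":6.4,"wx":0,"wy":0,"wz":0},{"dx":0,"dy":-0.1,"dz":6.4,"wx":0,"wy":0,"wz":0},{"dx":0,"dy":-0.1,"dz":6.4,"wx":0,"wy":0,"wz":0},{"dx":0,"dy":-0.1,"dz":6.4,"wx":0,"wy":0,"wz":0},{"dx":0,"dy":-0.1,"dz":6.4,"wx":0,"wy":0,"wz":0},{"dx":0,"dy":-0.1,"dz":6.4,"wx":0,"wy":0,"wz":0}]' 8.76 && python3 -m crank '[{"dx":0,"dy":0,"dz":0,"wx":0,"wy":0,"wz":0},{"dx":0,"dy":0,"dz":0,"wx":0,"wy":0,"wz":0},{"dx":0,"dy":0,"dz":0,"wx":0,"wy":0,"wz":0},{"dx":0,"dy":0,"dz":0,"wx":0,"wy":0,"wz":0},{"dx":0,"dy":0,"dz":0,"wx":0,"wy":0,"wz":0},{"dx":0,"dy":0,"dz":0,"wx":0,"wy":0,"wz":0},{"dx":0,"dy":0,"dz":0,"wx":0,"wy":0,"wz":0},{"dx":0,"dy":0,"dz":0,"wx":0,"wy":0,"wz":0},{"dx":0,"dy":0,"dz":0,"wx":0,"wy":0,"wz":0},{"dx":0,"dy":0,"dz":0,"wx":0,"wy":0,"wz":0}]' 2.4 40
python3 - <<'E'
import numpy as np
g=lambda a:np.array([-22.5*np.cos(a)+2.8*np.sin(a),22.5*np.sin(a)+2.8*np.cos(a)])
for a in np.arange(.07,1.34,.06): d=g(a)-g(.07); print(round(a,2),"dx",(-d[0]).round(2),"dz",(-d[1]).round(2))
E
```

```text
t: 10.9
eef_pos: [0.4624, 0.0334, 0.1178]
ee_rot: [3.141, 0.0, 3.049]
force: [0.9, 0.5, -0.9]
width: 0.0877
gripper_force: 0.0
t: 12.15
eef_pos: [0.4625, 0.0339, 0.1177]
ee_rot: [3.141, 0.0, 3.049]
force: [-2.4, 5.1, 2.6]
width: 0.0286
gripper_force: 40.0
0.07 dx -0.0 dz -0.0
0.13 dx -0.3 dz -1.33
0.19 dx -0.68 dz -2.63
0.25 dx -1.14 dz -3.91
0.31 dx -1.68 dz -5.16
0.37 dx -2.28 dz -6.38
0.43 dx -2.96 dz -7.56
0.49 dx -3.71 dz -8.69
0.55 dx -4.53 dz -9.78
0.61 dx -5.41 dz -10.82
0.67 dx -6.35 dz -11.8
0.73 dx -7.35 dz -12.72
0.79 dx -8.4 dz -13.59
0.85 dx -9.5 dz -14.38
0.91 dx -10.65 dz -15.12
0.97 dx -11.84 dz -15.78
1.03 dx -13.07 dz -16.36
1.09 dx -14.33 dz -16.88
1.15 dx -15.61 dz -17.31
1.21 dx -16.93 dz -17.67
1.27 dx -18.26 dz -17.95
1.33 dx -19.6 dz -18.15
```

```bash
python3 -m crank '[{"dx":-0.3,"dy":0,"dz":-1.3,"wx":0,"wy":0,"wz":0},{"dx":-0.7,"dy":0,"dz":-2.6,"wx":0,"wy":0,"wz":0},{"dx":-1.1,"dy":0,"dz":-3.9,"wx":0,"wy":0,"wz":0},{"dx":-1.7,"dy":0,"dz":-5.2,"wx":0,"wy":0,"wz":0},{"dx":-2.3,"dy":0,"dz":-6.4,"wx":0,"wy":0,"wz":0},{"dx":-2.6,"dy":0,"dz":-7,"wx":0,"wy":0,"wz":0},{"dx":-3,"dy":0,"dz":-7.6,"wx":0,"wy":0,"wz":0},{"dx":-3,"dy":0,"dz":-7.6,"wx":0,"wy":0,"wz":0},{"dx":-3,"dy":0,"dz":-7.6,"wx":0,"wy":0,"wz":0},{"dx":-3,"dy":0,"dz":-7.6,"wx":0,"wy":0,"wz":0}]'
python3 - <<'E'
from fit import *
import cv2
cv2.imwrite("pics/s3.png",cv2.resize(arm.grab_frame("side")[120:300,120:360,::-1],None,fx=2.5,fy=2.5))
print([(np.round(d["centre"],4),d["confidence"]) for d in arm.mark_of("side","grip_catch")[:2]],arm.get_state()["eef_pos"])
E
```

```text
t: 13.4
eef_pos: [0.4888, 0.0312, 0.1918]
ee_rot: [3.141, -0.007, 3.048]
force: [-10.6, 9.2, 1.3]
width: 0.0286
gripper_force: 40.0
[(array([0.4879, 0.0365, 0.2053]), 0.86)] [0.48881794 0.03118524 0.19178321]
```

View pics/s3.png

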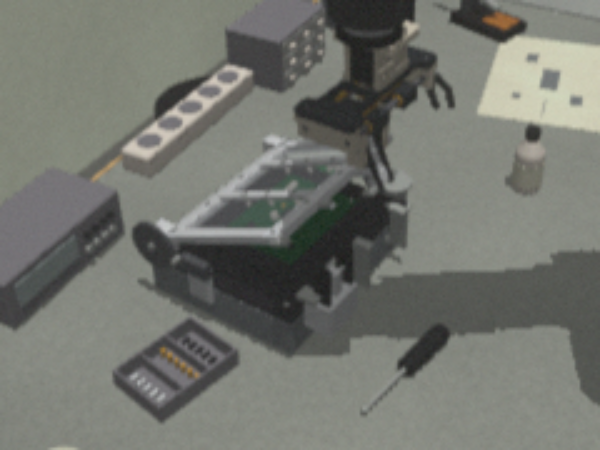

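Crop: the gate is up at about 0.43 rad, with the gripper on the grip at (380,165). Swinging on over the detent.

```bash
python3 -m crank '[{"dx":-0.75,"dy":0,"dz":-1.1,"wx":0,"wy":0,"wz":0},{"dx":-1.55,"dy":0,"dz":-2.2,"wx":0,"wy":0,"wz":0},{"dx":-2.45,"dy":0,"dz":-3.25,"wx":0,"wy":0,"wz":0},{"dx":-3.4,"dy":0,"dz":-4.25,"wx":0,"wy":0,"wz":0},{"dx":-4.4,"dy":0,"dz":-5.15,"wx":0,"wy":0,"wz":0},{"dx":-5.45,"dy":0,"dz":-6,"wx":0,"wy":0,"wz":0},{"dx":-6.55,"dy":0,"dz":-6.8,"wx":0,"wy":0,"wz":0},{"dx":-7.7,"dy":0,"dz":-7.55,"wx":0,"wy":0,"wz":0},{"dx":-8.9,"dy":0,"dz":-8.2,"wx":0,"wy":0,"wz":0},{"dx":-8.9,"dy":0,"dz":-8.2,"wx":0,"wy":0,"wz":0}]'
python3 - <<'E'
from fit import *
arm.grab_frame("side")
print([(np.round(d["centre"],4),d["confidence"]) for d in arm.mark_of("side","grip_catch")[:2]],arm.get_state()["eef_pos"],arm.get_state()["q"].round(2))
for a in (.9,.97,1.03,1.2,1.25): print(a,rz(-.0927,[.105-.225*np.cos(a)+.028*np.sin(a),-.045,.092+.225*np.sin(a)+.028*np.cos(a)])+[.58346,.06821,0])
E
```

```text
t: 14.75
eef_pos: [0.5796, 0.0224, 0.2755]
ee_rot: [-3.141, -0.003, 3.048]
force: [-8.4, 5.0, 6.1]
width: 0.028
gripper_force: 39.9
[(array([0.5746, 0.0232, 0.2854]), 0.76)] [0.57914149 0.02246281 0.27528991] [ 0.38  0.18 -0.12 -0.   -1.27 -2.04]
0.9 [0.56642089 0.02460002 0.28565363]
0.97 [0.58019499 0.02331949 0.29342767]
1.03 [0.59240806 0.02218409 0.2993072 ]
1.2 [0.62864825 0.01881496 0.31185481]
1.25 [0.63965822 0.01779141 0.31435057]
```

```bash
python3 -m crank '[{"dx":-1.2,"dy":0,"dz":-0.6,"wx":0,"wy":0,"wz":0},{"dx":-2.5,"dy":0,"dz":-1.1,"wx":0,"wy":0,"wz":0},{"dx":-3.8,"dy":0,"dz":-1.5,"wx":0,"wy":0,"wz":0},{"dx":-5.1,"dy":0,"dz":-1.9,"wx":0,"wy":0,"wz":0},{"dx":-6.4,"dy":0,"dz":-2.15,"wx":0,"wy":0,"wz":0},{"dx":-6.6,"dy":0,"dz":-2.2,"wx":0,"wy":0,"wz":0},{"dx":-6.6,"dy":0,"dz":-2.2,"wx":0,"wy":0,"wz":0},{"dx":-6.6,"dy":0,"dz":-2.2,"wx":0,"wy":0,"wz":0},{"dx":-6.6,"dy":0,"dz":-2.2,"wx":0,"wy":0,"wz":0},{"dx":-6.6,"dy":0,"dz":-2.2,"wx":0,"wy":0,"wz":0}]'
python3 - <<'E'
from fit import *
import cv2
im=arm.grab_frame("side")
cv2.imwrite("pics/s4.png",cv2.resize(im[90:290,120:360,::-1],None,fx=2.5,fy=2.5))
print([(np.round(d["centre"],4),d["confidence"]) for d in arm.mark_of("side","grip_catch")[:2]],arm.get_state()["eef_pos"])
arm.grab_frame("scene")
print([(np.round(d["centre"],4),d["confidence"]) for d in arm.mark_of("scene","grip_catch")[:2]])
E
```

```text
t: 16.1
eef_pos: [0.6455, 0.016, 0.2978]
ee_rot: [-3.141, -0.002, 3.049]
force: [-4.9, 2.4, 5.1]
width: 0.0277
gripper_force: 39.9
[(array([0.6363, 0.0191, 0.31  ]), 0.94)] [0.64547451 0.01598672 0.29771423]
[(array([0.6367, 0.0135, 0.317 ]), 0.56), (array([6.257e-01, 4.845e-01, 1.000e-04]), 0.53)]
```

View pics/s4.png

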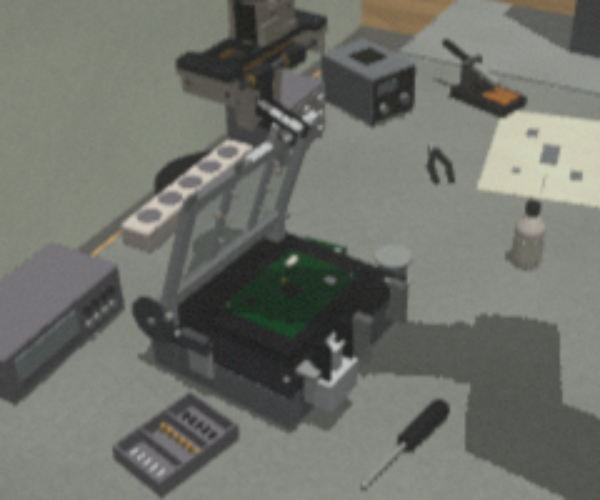

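Crop: the gate stands nearly upright, held by the gripper at its top edge (265,110). The measured grip position corresponds to about 1.24 rad, and the bystanders visible in this crop are in place. Handing in.

```bash
python3 -c "
from station import arm
s=arm.get_state(); print(s['t'],s['qd'].round(3),s['gripper_force']); print(arm.job_done())"
```

```text
16.3 [-0.    -0.001  0.002 -0.001 -0.001  0.001] 39.91827428340912
the job is handed in; nothing more can be done
None
```

I released the main catch, then squeezed the safety catch, swung the gate past its detent to about 1.24 rad (measured from the camera images), and handed the job in at 16.3 s with the gripper still holding it at about 40 N; the hand-in gave no verdict.

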